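Ease a dropped gate's bolt over its bent keeper and hold the gate ajar

ROBOT

A 6-joint arm with a two-finger parallel gripper is mounted at the origin on the work surface. World frame = base frame: x ahead of the robot, y to its left, z up, the work surface at z = 0. Lengths are in m, angles in rad, forces in N, time in s.
With the tool pointing down it reaches from about 0.275 to 0.75 m from the base axis. Payload 10.2 kg.
Tool frame: the origin (TCP) lies midway between the tips of the shut fingers; the grasp point (between the pads) lies 19 mm behind it (env.hold_point_z is the distance from the TCP to the grasp point, in m); x points along the fingers, z is the direction in which the jaws open and shut, and the axes are right-handed (so a half turn about x gives the same grasp; the last joint's range is limited). The gripper opens to 85 mm and grips with 20 to 120 N. Pads are 22 mm wide; open, the fingers measure 114 mm over their backs; the gripper's body (76 mm by 85 mm) begins 54 mm behind the grasp point. The pads swing forward as they close: fully open they stand 13 mm farther back than shut.
Start: joints at [-1.419, 0.313, 1.498, -0, 1.331, -0.223], TCP at [0.192, -0.489, 0.231] pointing down, gripper open.
Joint ranges: [-2.94, 2.94], [-0.97, 2.17], [0.19, 2.56], [-1.23, 4.37], [0.02, 3.11], [-2.88, 2.88]. Speed limits (rad/s): [2.39, 2.39, 3.01, 3.14, 3.14, 3.14].

INTERFACE

Orientations are given as a unit quaternion [x, y, z, w].
In Python, from bench import env, kinematics, monitor, eyes, job gives the robot as it stands. The module is installed in compiled form; this text tells all that it offers. Calls block until the motion is done:
- env.reach(position, orientation): joint-space move of the TCP to a pose.
- env.movel(position, velocity=0.15, frame=None, guard=None): straight line of the TCP; frame=None keeps the orientation; velocity is the mean speed in m/s. With guard (N) it stops when the force on the tool has changed by that much, and returns True; else False.
- env.set_joints(angles): joint-space move.
- env.release() and env.close_gripper(effort=None): open the fingers fully, or close them until they stop; effort is the grip in N (None keeps the last).
- env.hold(seconds).
- kinematics.ik(position, orientation): joint angles nearest the present ones, or None.
- monitor.sense(): the state.
- eyes.grab_frame(name): name is "scene" or "top" or "wrist"; returns a dict with "frame" (384x512x3 uint8, red, green, blue), "mtx" (3x3 intrinsics, pixels), "view" (4x4, takes a point from world to camera coordinates). Camera axes: x right, y down, z forward; pixel columns grow to the right and rows downward; lengths in m; the calibration is good to about 2 mm. A picture is of the moment at which its call begins. There is no depth.
A pose or a line that the arm cannot do raises env.MotionError and nothing moves.
- job.hand_in(): hands the job in, once; it reports no verdict.
The state is a dict: "clock": time; "joints": joint angles; "qvel": joint speeds; "joint_efforts": joint torques, N m; "position": TCP position; "ee_rot": TCP orientation; "contact_force": force on the tool from outside, world axes, zero at the start; "ft_torque": the same for the moment, N m; "finger_gap": opening from 0.0 (shut) to 1.0 (fully open).
Only numpy, scipy, OpenCV 4.12 (cv2) and the standard library are available. Lean on these libraries where they do the work, as an engineer would, in place of code of your own. Each camera call takes 0.05 s, during which the arm holds its last target.

TASK

I need to reach the transformers in the test bay, but its little mesh gate has dropped and the bolt's keeper is bent. Draw the barrel bolt right back by its upright handle, then lift the sagging gate by that handle so that the bolt's nose rides over the keeper's bent lip while you pull the gate towards you; ease it, do not wrench the bolt against the keeper, and leave the things on the bench and in the bay alone. Finish still holding the handle, with the bolt drawn and the gate standing still about a hand's width (8 to 10 cm) open, because it closes by itself if let go.

Things in the scene. Friction and masses are not known exactly. Their poses are not given: they have to be found in the camera images.
- handle_grip (a point): Middle of the bolt handle's grip: a black round sleeve, 16 mm diameter, reaching 22 mm above and 32 mm below this point, upright on the 12 mm steel rod, whose axis is 60 mm below. Pinch it from above. 0.217 m up at the start; nothing beside it is higher than 0.19 m (gate rail 0.178, posts 0.188). 210 mm from the hinge axis with the bolt shot, 175 mm when drawn. Axes as bolt.
- bolt: Barrel bolt: steel rod 12 mm diameter, 189 mm long, in two straps on the outer face (robot side) of the gate's top rail. Origin on the rod's axis under the handle. y runs along the rod towards the hinge, the way it is drawn (robot's left at bay yaw 0); z up along the handle; x into the bay. As the gate droops, y climbs by 0.06 rad: the handle rises 2 mm as it is drawn.
- nose (a point): Tip of the bolt's rounded nose, on the rod's axis, 99 mm along -y from the bolt's origin.
- bolt_draw (a joint): How far the bolt is drawn, m: 0 to 0.006 at the start (shot through the keeper), 0.035 fully back, at its stop. Stays where it is left; takes about 2 to 3 N.
- gate_swing (a joint): Gate's opening angle, rad: 0 shut, grows as its bolt end comes towards the robot (clockwise from above, about the vertical through hinge_axis). The free edge is 255 mm from the hinge axis: 0.33 rad is a gap of 83 mm, 0.40 rad 99 mm. A spring hinge pulls it shut with 0.3 to 0.4 N m, about 2 N at the handle. Free to 1.4 rad.
- gate_lift (a joint): How far the sagging gate is raised in its own plane about its upper hinge, rad: 0 hanging, 0.06 level, 0.11 its stop. It falls back by its weight; raising takes 5 to 8 N at the handle. With the bolt drawn, the handle 10 mm up gives 0.057, 19 mm is the stop. From 0.057 the nose clears the keeper's lip; 14 mm up (0.08) is comfortable.
- hinge_axis (a point): Point on the gate's upright hinge axis at the upper hinge, 0.170 m up, on the left (+y) side of the gate. The gate swings about the vertical through it and droops about this point. Axes as bay.
- bay: Test bay: fixed open-topped guard of aluminium posts and clear sheet on a steel plate, 345 wide (y) x 300 deep (x) x 188 mm high. Origin on the bench; the gate's plane is 130 mm from it towards -x (robot side), the far wall 165 mm towards +x; z up. Hinge axis at (-136, +128.5) mm, handle at the start about (-144, -81) mm.
- keeper: Fixed steel staple, 20 mm wide (y), 25 mm out from the right (-y) front post, round the shot bolt. Origin on the post's face, 0.1535 m up, axes as bay. Its front plate has a lip bent out to the gate: 4 mm thick, 10 to 28 mm along +y, 22 to 29 mm along -x, top 8 mm above the origin. The drawn bolt's nose still hangs 13 mm deep behind the lip, clear of the staple; it is past the lip at gate_swing 0.08.
- carton: White carton 55 x 55 x 85 mm standing on the bench to the right of the gate. Leave alone. Origin under its centre.
- tape_roll: Yellow roll of tape lying on the bench left of the gate, 96 mm across, 24 mm high. Leave alone. Origin under its centre.
- transformer_a: Small transformer, 50 x 44 x 43 mm, steel core with orange bobbin, loose on the test board inside the bay. Leave alone. Origin under its centre.
- transformer_b: The second such transformer, loose on the test board inside the bay. Leave alone. Origin under its centre.

How it is judged:
On the way, in this order (a step that is already met when the one before it is completed fails the run):
1. the bolt is drawn back while the gate is still shut (value of joint bolt_draw above 0.028 m and value of joint gate_swing below 0.04 rad), for 0.1 s.
2. the sagging gate is raised and its bolt is going over the keeper's bent lip as the gate comes open (value of joint gate_lift above 0.04 rad and value of joint gate_swing between 0.035 and 0.15 rad), for 0.02 s.
At the end, for the whole second after the job is handed in: The gate stands still (under 0.05 rad/s) 0.24 to 0.52 rad open (a gap of about 60 to 127 mm), the bolt is drawn at least 22 mm, the fingers are still on the bolt with more than 1 N, and the carton, tape roll and both transformers are within 15 mm of where they were (value of joint gate_swing between 0.24 and 0.52 rad and velocity of joint gate_swing between -0.05 and 0.05 rad/s and value of joint bolt_draw above 0.022 m and contact force between the fingers and bolt above 1 N and distance of each of carton, tape_roll, transformer_a, transformer_b from where it was at the start of the episode below 0.015 m); the arm keeps its last pose, push and grip.
It fails at once if the bolt is wrenched against the keeper with more than 20 N (contact force between bolt and keeper above 20 N).
It fails at once if the carton or the tape roll is knocked away (distance of any of carton, tape_roll from where it was at the start of the episode above 0.03 m).
It fails at once if a transformer in the bay is knocked about (distance of any of transformer_a, transformer_b from where it was at the start of the episode above 0.03 m).
It also fails if it takes over 38 s, if anything falls off the work surface, if the arm or the gripper's body presses on something with over 40 N, if the wrist force passes 120 N, or if a joint passes its speed limit or range.

## Working session

There is one attempt and no reset: what is moved stays moved. The work goes in short steps, each a Python script; the robot and the scene stay as the last script left them, time stands still between calls to the robot, and variables do not carry over. Pictures are saved under pics/ and viewed, and the job is handed in when it is done.

```bash
mkdir -p pics
python3 - <<'E'
from bench import env, kinematics, monitor, eyes, job
import cv2,numpy as np,pickle
s=monitor.sense();print(s["clock"],s["position"],s["ee_rot"],s["finger_gap"],env.hold_point_z)
D={}
for n in ["scene","top"]:
    f=eyes.grab_frame(n);D[n]=f;cv2.imwrite(f"pics/{n}0.png",f["frame"][:,:,::-1]);print(n,f["mtx"].tolist(),np.round(f["view"],4).tolist())
pickle.dump(D,open("d0.pkl","wb"))
E
```

```text
0.0 [ 0.19213223 -0.48830488  0.23073352] [ 0.39842342  0.58471104 -0.39776345  0.58408562] 1.0029697375754827 0.0187
scene [[490.62619204622445, 0.0, 257.3207338557764], [0.0, 490.62619204622445, 190.3316673118526], [0.0, 0.0, 1.0]] [[0.0786, 0.9968, 0.0168, -0.1137], [0.7864, -0.0516, -0.6156, -0.4215], [-0.6127, 0.0616, -0.7879, 1.8948], [0.0, 0.0, 0.0, 1.0]]
top [[369.44678721570693, 0.0, 252.53183514263614], [0.0, 369.44678721570693, 190.4407576285024], [0.0, 0.0, 1.0]] [[0.0104, -0.9995, 0.0308, 0.0381], [-0.9966, -0.0129, -0.0817, 0.6578], [0.082, -0.0298, -0.9962, 1.0851], [0.0, 0.0, 0.0, 1.0]]
```

View pics/scene0.png

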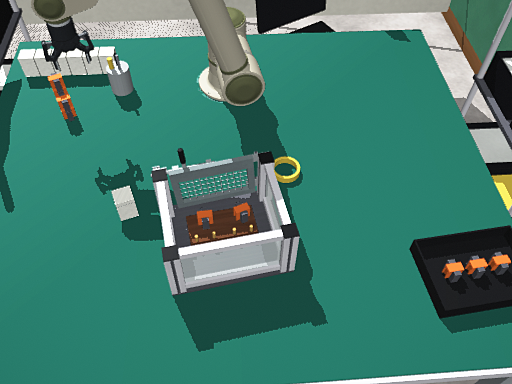

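View pics/top0.png

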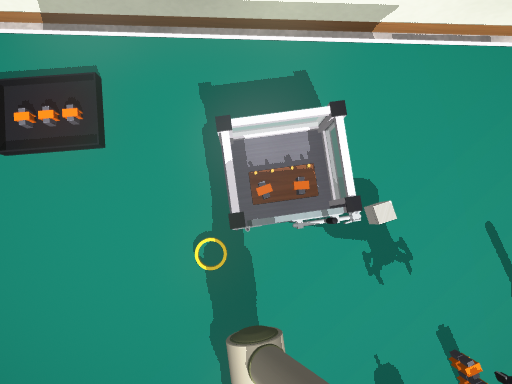

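The scene view looks from behind the bay: the handle is at about (181,157), post caps at (160,174) and (265,158). The top view has the handle near (333,220) and the front post caps at (237,220) and (353,204). I'll zoom in.

Run:
```python
import cv2,pickle
D=pickle.load(open("d0.pkl","rb"))
a=D["top"]["frame"][90:260,205:405,::-1];b=D["scene"]["frame"][135:255,145:305,::-1]
cv2.imwrite("pics/topz.png",cv2.resize(a,None,fx=4,fy=3.5,interpolation=cv2.INTER_CUBIC) if 0 else cv2.resize(a,(700,595),interpolation=cv2.INTER_CUBIC))
cv2.imwrite("pics/scenez.png",cv2.resize(b,(800,600),interpolation=cv2.INTER_CUBIC))
```

```text
(no output)
```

View pics/topz.png

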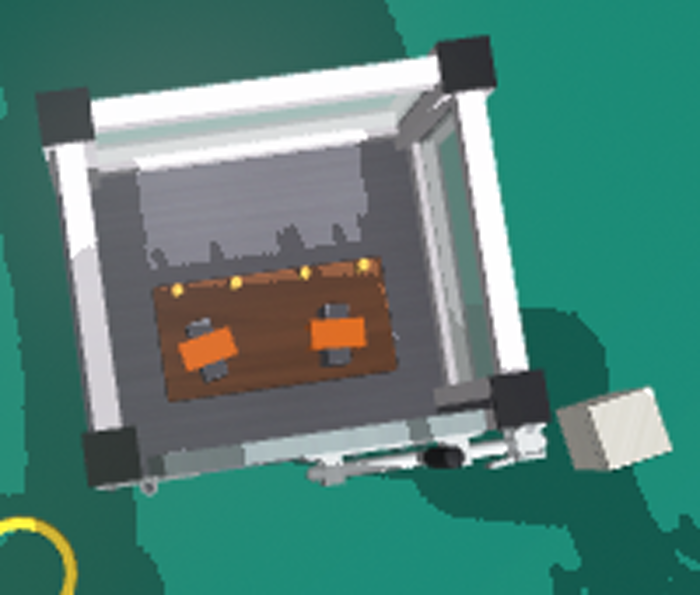

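View pics/scenez.png

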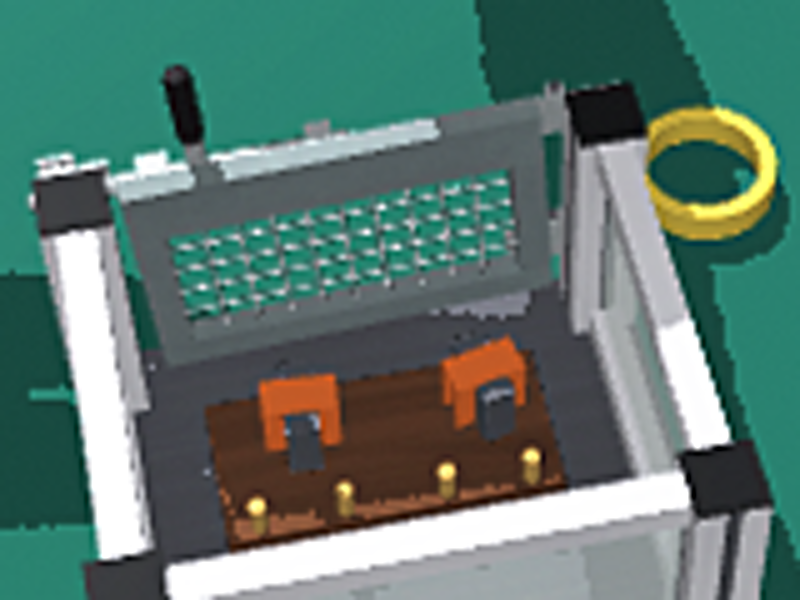

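```bash
cat > h.py <<'E'
import numpy as np,cv2,pickle
def ray(f,u,v):
    K=f["mtx"];V=f["view"];d=np.linalg.inv(K)@[u,v,1];R=V[:3,:3];return -R.T@V[:3,3],R.T@d
def plane(f,u,v,z):
    o,d=ray(f,u,v);return o+d*(z-o[2])/d[2]
def tri(a,b):
    A=[];B=[]
    (o1,d1),(o2,d2)=a,b
    st=np.linalg.lstsq(np.c_[d1,-d2],o2-o1,rcond=None)[0]
    p,q=o1+d1*st[0],o2+d2*st[1];return (p+q)/2,np.linalg.norm(p-q)
E
python3 - <<'E'
from h import *
D=pickle.load(open("d0.pkl","rb"));T=D["top"];S=D["scene"]
tp=lambda u,v:(u/3.5+205-.36,v/3.5+90-.36)
sp=lambda u,v:(u/5+145-.4,v/5+135-.4)
print("handle mid",tri(ray(T,*tp(443,457)),ray(S,*sp(183,107))))
print("handle@.217",plane(T,*tp(443,457),.217),plane(S,*sp(183,107),.217))
caps=[(65,117),(466,63),(519,398),(113,458)] # FL(far left),far right,near right,near left
P=[plane(T,*tp(*c),.188) for c in caps];print(np.round(P,4))
caps2=[(605,113),(72,203)]
print([np.round(plane(S,*sp(*c),.188),4) for c in caps2])
print("sizes",[np.linalg.norm(P[i]-P[i-1]) for i in range(4)])
yaw=np.arctan2(*(P[1]-P[2])[[1,0]]),np.arctan2(*(P[0]-P[3])[[1,0]]), np.arctan2(*(-(P[3]-P[2])[[0]],(P[3]-P[2])[1])) , np.arctan2(-(P[0]-P[1])[0],(P[0]-P[1])[1])
print("yaw",yaw)
print("tape",plane(T,210.5,254,.012),"carton",plane(T,381,212,.085))
E
```

```text
handle mid (array([ 0.56970399, -0.14727106,  0.21097628]), np.float64(0.0009387615323559733))
handle@.217 [ 0.56974155 -0.14531846  0.217     ] [ 0.57502179 -0.14701535  0.217     ]
[[ 0.8188  0.1287  0.188 ]
 [ 0.8659 -0.172   0.188 ]
 [ 0.6139 -0.2092  0.188 ]
 [ 0.5666  0.0896  0.188 ]]
[array([0.5685, 0.0898, 0.188 ]), array([ 0.6162, -0.2104,  0.188 ])]
sizes [np.float64(0.25525952726513573), np.float64(0.30435418186912555), np.float64(0.2547677539896784), np.float64(0.3025083936964563)]
yaw (np.float64(0.14674726664682916), np.float64(0.15399636096266967), array([0.15688601]), np.float64(0.1552306976973199))
tape [0.46587259 0.16925063 0.012     ] carton [ 0.59522926 -0.32146887  0.085     ]
```

```bash
cat >> h.py <<'E'
from scipy.spatial.transform import Rotation as Rn
from scipy.spatial.transform import Rotation as R
YAW=0.153
H=dict(p=np.array([0.7015,-0.043,0]))
HP=0.0187
def Rz(a): return R.from_euler("z",a).as_matrix()
def hinge(): return np.array([0.5475,0.0633,0.170])
def grip(draw,s,lift,off=np.zeros(3)):
    """grip point + tool frame (tool x down along handle, tool z along rod)"""
    d=0.06-lift;u0=.2063-draw;w0=.0595
    u=u0*np.cos(d)+w0*np.sin(d);w=w0*np.cos(d)-u0*np.sin(d)
    M=Rz(YAW-s);p=hinge()+off+M@np.array([-.008,-u,w])
    up=M@np.array([0,-np.sin(d),np.cos(d)])
    yb=M@np.array([0,np.cos(d),np.sin(d)])
    return p,up,yb
def tool(p,up,yb,sgn=1):
    x=-up;z=sgn*yb;y=np.cross(z,x)
    q=R.from_matrix(np.c_[x,y,z]).as_quat()
    return p+x*HP,q
E
python3 - <<'E'
from h import *
from bench import env,kinematics,monitor
D=pickle.load(open("d0.pkl","rb"));T=D["top"]
print("hinge",plane(T,150/3.5+205-.36,487/3.5+90-.36,.17))
print(grip(0,0,0)[0],grip(.035,0,0)[0],grip(.035,0,.08)[0],grip(.035,.36,.08)[0])
for sg in (1,-1):
  for a in [(0,0,0),(.035,0,.08),(.035,.36,.08)]:
    print(sg,np.round(kinematics.ik(*[x for x in tool(*grip(*a),sg)]),3))
E
```

```text
hinge [0.5454641  0.06208383 0.17      ]
[ 0.57152153 -0.14496859  0.21702236] [ 0.566197   -0.11043969  0.2191211 ] [ 0.56551365 -0.10600828  0.23291387] [ 0.50471597 -0.10150082  0.23291387]
1 [-0.467  0.493  1.324  0.05   1.36  -2.202]
1 [-0.382  0.433  1.372 -0.018  1.326 -2.101]
1 [-0.417  0.305  1.555 -0.02   1.278 -1.775]
-1 [-0.467  0.493  1.324  0.05   1.36   0.939]
-1 [-0.382  0.433  1.372 -0.018  1.326  1.04 ]
-1 [-0.417  0.305  1.555 -0.02   1.278  1.367]
```

Measurements and model agree to about 2 mm. I'll hover and check with the wrist camera.

Run:
```python
from h import *
from bench import env,kinematics,monitor,eyes
p,up,yb=grip(0.002,0,0)
tp,q=tool(p+up*0.10,up,yb,-1)
env.reach(tp,q)
s=monitor.sense();print(s["clock"],s["position"],tp)
D={n:eyes.grab_frame(n) for n in("wrist","top")}
pickle.dump(D,open("d1.pkl","wb"))
for n in D: cv2.imwrite(f"pics/{n}1.png",D[n]["frame"][:,:,::-1])
f=D["wrist"];V=f["view"];
for z in (-.032,0,.022):
    c=V[:3,:3]@(p+up*z)+V[:3,3];c=f["mtx"]@c;print(z,c[:2]/c[2])
```

```text
1.9667 [ 0.57167164 -0.14864538  0.29814747] [ 0.57196025 -0.14781363  0.29829599]
-0.032 [249.09618676 189.01130413]
0 [248.90763942 198.92191148]
0.022 [248.74647064 207.39342058]
```

View pics/wrist1.png

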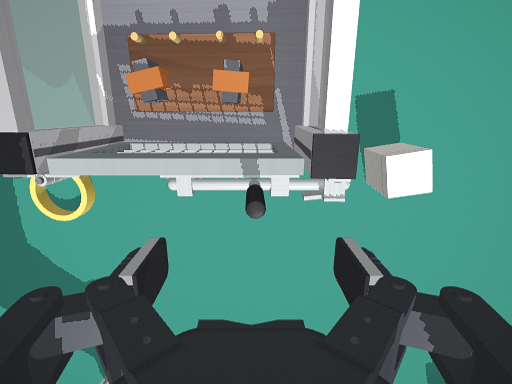

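Run:
```python
from h import *
D=pickle.load(open("d1.pkl","rb"));f=D["wrist"]
g=f["frame"].max(2)[175:225,235:280]
n,l,st,c=cv2.connectedComponentsWithStats((g<70).astype(np.uint8));i=1+np.argmax(st[1:,4]);print(st[i],c[i]+[235,175])
m=l==i
for r in range(0,50,3):
    w=np.where(m[r])[0]
    if len(w):print(r+175,w.min()+235,w.max()+235)
d0=pickle.load(open("d0.pkl","rb"))["scene"]
u,v=c[i]+[235,175]
for z in (.235,.217,.2):print(z,plane(f,256,{.235:206,.217:197.5,.2:189}[z],z))
print(tri(ray(f,u,v),ray(d0,181.2,156)))
print(f["mtx"][0,0],grip(0,0,0)[0])
```

```text
[ 11   9  20  32 370] [254.27837838 197.2       ]
184 254 254
187 249 259
190 247 262
193 246 262
196 246 263
199 246 263
202 246 264
205 246 264
208 246 265
211 246 264
214 248 249
0.235 [ 0.57208849 -0.14961878  0.235     ]
0.217 [ 0.57340883 -0.14865686  0.217     ]
0.2 [ 0.57605069 -0.14752669  0.2       ]
(array([ 0.57265047, -0.14726168,  0.21441112]), np.float64(0.00013064092733260213))
280.4122748977645 [ 0.57152153 -0.14496859  0.21702236]
```

Handle at about (0.572, -0.147, 0.217), within 2–3 mm of the model. I'll descend and close gently.

```bash
cat >> h.py <<'E'
OFF=np.array([0.001,-0.002,0.])
def pose(draw,s,lift,dz=0):
    p,up,yb=grip(draw,s,lift,OFF);return tool(p+up*dz,up,yb,-1)
E
python3 - <<'E'
from h import *
from bench import env,kinematics,monitor,eyes
def st(t):
    s=monitor.sense();print(t,round(s["clock"],2),np.round(s["position"],4),np.round(s["contact_force"],1),round(s["finger_gap"],3))
st("hover")
p,q=pose(0,0,0,0.1);env.movel(p,.15,q)
p,q=pose(0,0,0,0.001)
print(env.movel(p,0.07,q,guard=6)); st("down")
env.close_gripper(50); st("closed")
D={n:eyes.grab_frame(n) for n in("wrist","scene")}
for n in D: cv2.imwrite(f"pics/{n}2.png",D[n]["frame"][:,:,::-1])
E
```

```text
hover 2.07 [ 0.5717 -0.1486  0.2982] [ 0.2 -0.1 -0.7] 0.999
False
down 3.88 [ 0.5725 -0.146   0.1998] [0.4 0.3 0.2] 0.999
closed 4.53 [ 0.5724 -0.146   0.1995] [-0.2  0.2  1.7] 0.174
```

View pics/wrist2.png

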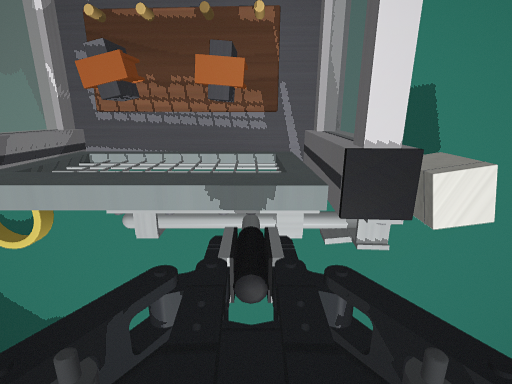

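View pics/scene2.png

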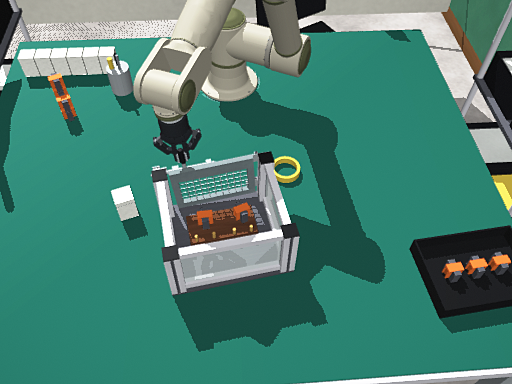

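The sleeve is centred between the pads (image about 250,260), and the forces are small. Next I'll draw the bolt.

Run:
```python
from h import *
from bench import env,kinematics,monitor,eyes
def st(t):
    s=monitor.sense();print(t,round(s["clock"],2),np.round(s["position"],4),np.round(s["contact_force"],1),np.round(s["ft_torque"],2),round(s["finger_gap"],3))
for d in (.006,.014,.022,.029,.033,.036):
    p,q=pose(d,0,0,0.001)
    g=env.movel(p,0.03,q,guard=10); st(f"d{d} {g}")
    if g: break
D={n:eyes.grab_frame(n) for n in("wrist",)}
for n in D: cv2.imwrite(f"pics/{n}3.png",D[n]["frame"][:,:,::-1])
```

```text
d0.006 False 4.97 [ 0.5714 -0.1395  0.1998] [-0.5  1.6  2.6] [ 0.09  0.09 -0.04] 0.17
d0.014 False 5.39 [ 0.5702 -0.1315  0.2003] [-0.1  1.8  3.3] [0.2  0.1  0.01] 0.168
d0.022 False 5.81 [ 0.569  -0.1237  0.2008] [-0.9  2.4  4.4] [ 0.17  0.09 -0.07] 0.173
d0.029 False 6.19 [ 0.5679 -0.1168  0.2012] [0.4 1.8 4.7] [0.2  0.09 0.  ] 0.171
d0.033 False 6.47 [ 0.5674 -0.1133  0.2014] [ 0.3 -0.8  4.7] [-0.15  0.04  0.01] 0.173
d0.036 False 6.72 [ 0.5672 -0.1131  0.2015] [  2.4 -14.2   1.1] [-2.11 -0.31  0.09] 0.176
```

View pics/wrist3.png

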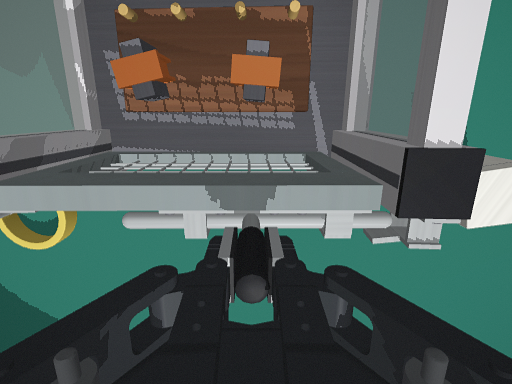

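The bolt came 33 mm and met its stop at y = -0.113. The nose at about (390,220) is clear of the staple. I'll ease off the stop a touch and lift.

Run:
```python
from h import *
from bench import env,kinematics,monitor,eyes
def st(t):
    s=monitor.sense();print(t,round(s["clock"],2),np.round(s["position"],4),np.round(s["contact_force"],1),np.round(s["ft_torque"],2),round(s["finger_gap"],3))
p,q=pose(.0333,0,0,0.001);env.movel(p,0.03,q);st("ease")
for L in (.02,.04,.06,.075,.088):
    p,q=pose(.0333,0,L,0.001)
    g=env.movel(p,0.025,q,guard=14); st(f"L{L} {g}")
    if g: break
D={n:eyes.grab_frame(n) for n in("wrist","scene")}
for n in D: cv2.imwrite(f"pics/{n}4.png",D[n]["frame"][:,:,::-1])
b=D["scene"]["frame"][135:255,145:305,::-1];cv2.imwrite("pics/scenez4.png",cv2.resize(b,(800,600),interpolation=cv2.INTER_CUBIC))
```

```text
ease 7.03 [ 0.5674 -0.1135  0.2014] [ 1.1 -1.7  5.5] [-0.4  -0.03 -0.02] 0.175
L0.02 False 7.32 [ 0.5671 -0.1128  0.2042] [ 2.9 -6.2 -3. ] [-0.66 -0.4  -0.02] 0.171
L0.04 False 7.61 [ 0.567  -0.1121  0.2077] [ 2.6 -6.4 -2.4] [-0.69 -0.37 -0.05] 0.174
L0.06 False 7.9 [ 0.5668 -0.1113  0.2112] [ 2.8 -6.4 -2.4] [-0.62 -0.4  -0.01] 0.174
L0.075 False 8.16 [ 0.5668 -0.1107  0.2138] [ 2.2 -6.5 -2.7] [-0.66 -0.39 -0.  ] 0.176
L0.088 False 8.41 [ 0.5667 -0.1101  0.216 ] [ 2.7 -5.2 -2.2] [-0.72 -0.37 -0.  ] 0.17
```

View pics/wrist4.png

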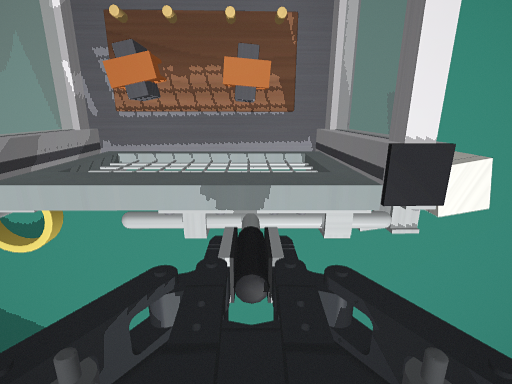

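View pics/scenez4.png

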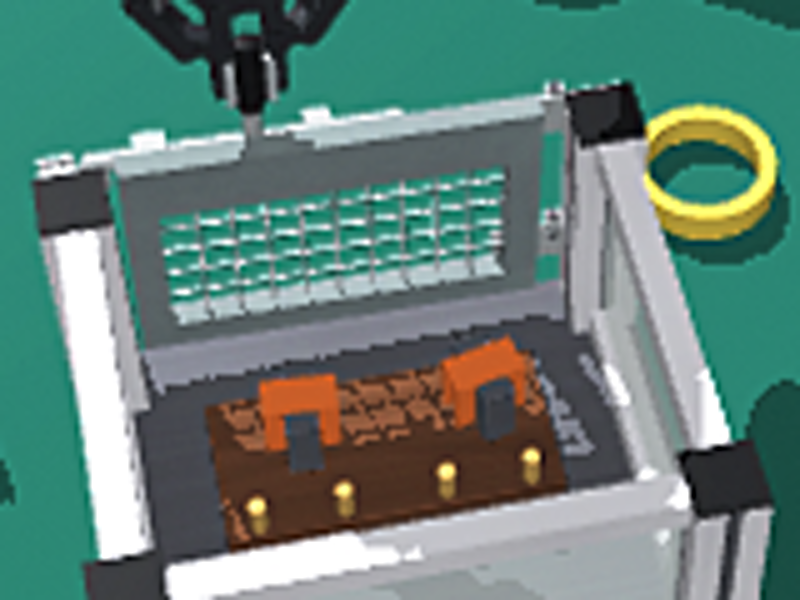

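The gate rose with the handle: the wrist view barely changed while the post dropped relative to it, and the load is about 8 N. Next I'll swing it open slowly with a guard.

Run:
```python
from h import *
from bench import env,kinematics,monitor,eyes
def st(t):
    s=monitor.sense();print(t,round(s["clock"],2),np.round(s["position"],4),np.round(s["contact_force"],1),np.round(s["ft_torque"],2),round(s["finger_gap"],3))
for a in (.02,.04,.06,.08,.1,.13,.16,.2):
    p,q=pose(.0333,a,.088,0.001)
    g=env.movel(p,0.025,q,guard=9); st(f"s{a} {g}")
    if g: break
D={n:eyes.grab_frame(n) for n in("wrist","scene")}
for n in D: cv2.imwrite(f"pics/{n}5.png",D[n]["frame"][:,:,::-1])
b=D["scene"]["frame"][135:255,145:305,::-1];cv2.imwrite("pics/scenez5.png",cv2.resize(b,(800,600),interpolation=cv2.INTER_CUBIC))
```

```text
s0.02 False 8.8 [ 0.5632 -0.1105  0.2159] [ 2.1 -6.8 -2.9] [-0.7  -0.39  0.02] 0.172
s0.04 False 9.09 [ 0.5597 -0.1108  0.216 ] [ 2.7 -6.9 -2.6] [-0.74 -0.32  0.05] 0.174
s0.06 False 9.38 [ 0.5563 -0.1111  0.216 ] [ 2.  -7.2 -2.9] [-0.77 -0.28  0.02] 0.17
s0.08 False 9.68 [ 0.5529 -0.1112  0.216 ] [ 1.6 -7.8 -3.2] [-0.81 -0.27  0.01] 0.175
s0.1 False 9.97 [ 0.5494 -0.1113  0.2161] [ 1.9 -6.9 -2.4] [-0.89 -0.29  0.06] 0.17
s0.13 False 10.32 [ 0.5442 -0.1114  0.2161] [ 1.7 -8.5 -2.7] [-0.9 -0.3  0. ] 0.173
s0.16 False 10.68 [ 0.539  -0.1113  0.2161] [ 1.7 -8.3 -1.6] [-0.99 -0.23  0.03] 0.173
s0.2 False 11.11 [ 0.5322 -0.1108  0.2162] [ 1.6 -8.2 -2.5] [-1.09 -0.26  0.07] 0.172
```

View pics/wrist5.png

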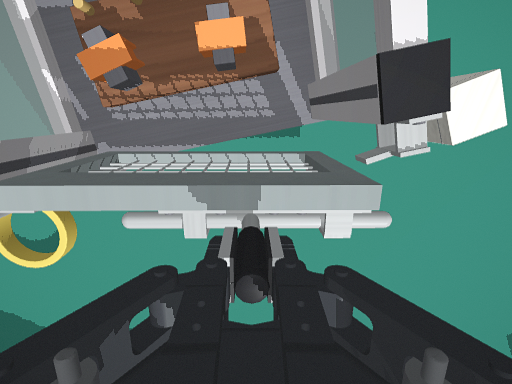

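View pics/scenez5.png

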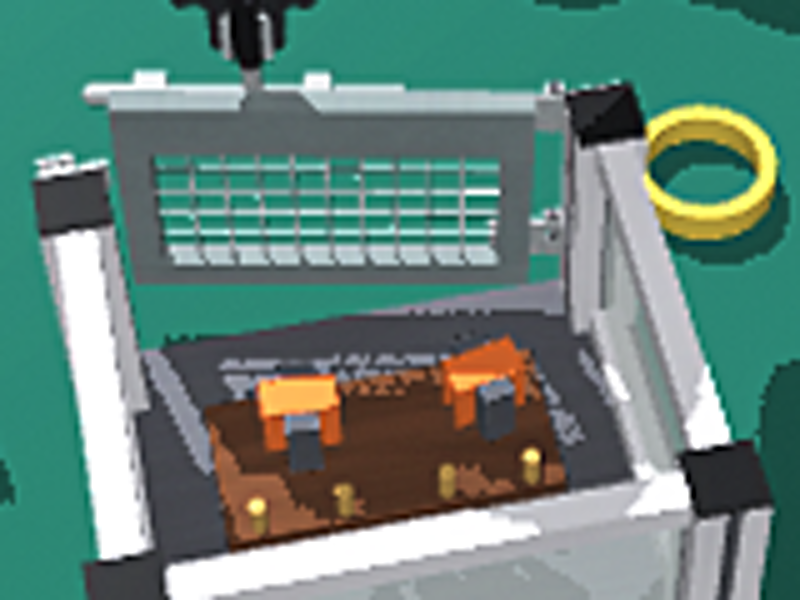

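The nose is past the lip and the forces are steady. I'll continue to 0.365 rad.

Run:
```python
from h import *
from bench import env,kinematics,monitor,eyes
def st(t):
    s=monitor.sense();print(t,round(s["clock"],2),np.round(s["position"],4),np.round(s["contact_force"],1),np.round(s["ft_torque"],2),round(s["finger_gap"],3))
for a in (.24,.28,.32,.35,.365):
    p,q=pose(.0333,a,.088,0.001)
    g=env.movel(p,0.025,q,guard=9); st(f"s{a} {g}")
    if g: break
env.hold(1.0);st("held")
D={n:eyes.grab_frame(n) for n in("wrist","scene","top")}
pickle.dump(D,open("d6.pkl","wb"))
for n in D: cv2.imwrite(f"pics/{n}6.png",D[n]["frame"][:,:,::-1])
d0=pickle.load(open("d0.pkl","rb"))
b=np.hstack([cv2.resize(x["top"]["frame"][90:280,190:400,::-1],(400,362),interpolation=cv2.INTER_CUBIC) for x in(d0,D)]);cv2.imwrite("pics/cmp6.png",b)
# gate angle: front bottom rail/rod seen in wrist: rod ends
f=D["wrist"];print([plane(f,u,v,.17) for u,v in((125,220),(388,220))])
for nm,lo,hi,z in(("yellow",(20,120,120),(32,255,255),.012),("orange",(5,170,120),(16,255,255),.06)):
  for x in(d0,D):
    for cam in("top","scene"):
      hsv=cv2.cvtColor(x[cam]["frame"],cv2.COLOR_RGB2HSV);m=cv2.inRange(hsv,lo,hi)
      n,l,s,c=cv2.connectedComponentsWithStats(m)
      print(nm,cam,[(np.round(c[i],1).tolist(),int(s[i,4])) for i in range(1,n) if s[i,4]>40])
```

```text
s0.24 False 11.63 [ 0.5253 -0.1101  0.2162] [ 0.4 -9.6 -2.5] [-1.15 -0.15  0.07] 0.171
s0.28 False 12.06 [ 0.5185 -0.1091  0.2162] [  0.5 -10.2  -1.4] [-1.25 -0.09  0.1 ] 0.175
s0.32 False 12.48 [ 0.5117 -0.1079  0.2163] [ -1.3 -10.3  -1.9] [-1.29  0.01  0.13] 0.174
s0.35 False 12.84 [ 0.5066 -0.1068  0.2163] [ -0.7 -11.5  -2.4] [-1.37 -0.05  0.14] 0.173
s0.365 False 13.09 [ 0.5041 -0.1062  0.2163] [ -1.  -10.   -1.6] [-1.44  0.08  0.07] 0.172
held 14.09 [ 0.5041 -0.1062  0.2163] [ -1.5 -11.5  -0.8] [-1.44  0.02  0.13] 0.171
[array([ 0.51909286, -0.01997015,  0.17      ]), array([ 0.47678356, -0.20560266,  0.17      ])]
yellow top [([210.0, 253.9], 306)]
yellow scene [([109.8, 62.4], 51), ([287.3, 169.2], 344), ([504.2, 187.8], 431)]
yellow top [([210.2, 254.0], 308)]
yellow scene [([109.9, 62.5], 52), ([287.1, 169.0], 351), ([504.1, 187.7], 434)]
orange top [([71.1, 112.8], 164), ([23.5, 116.2], 174), ([47.3, 114.5], 170), ([301.0, 184.7], 135), ([264.0, 189.2], 128), ([472.9, 369.5], 145)]
orange scene [([59.4, 88.7], 145), ([71.4, 106.7], 58), ([62.3, 109.5], 57), ([240.8, 209.7], 160), ([204.5, 215.8], 164), ([487.3, 262.6], 369), ([452.7, 268.2], 189)]
orange top [([70.9, 112.8], 161), ([23.2, 116.2], 168), ([46.9, 114.5], 166), ([301.3, 184.8], 137), ([264.0, 189.3], 131), ([473.0, 369.5], 141)]
orange scene [([59.4, 88.8], 143), ([71.4, 106.6], 57), ([62.3, 109.5], 57), ([246.1, 207.3], 47), ([236.8, 212.7], 71), ([475.5, 264.6], 571)]
```

View pics/wrist6.png

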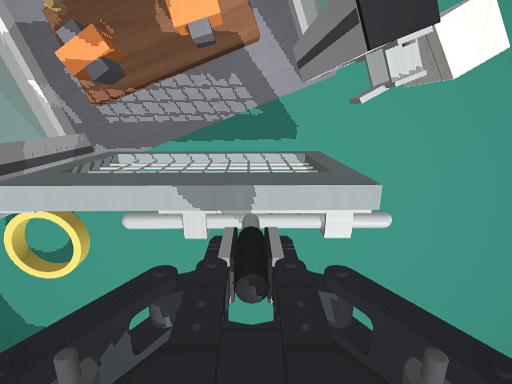

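View pics/cmp6.png

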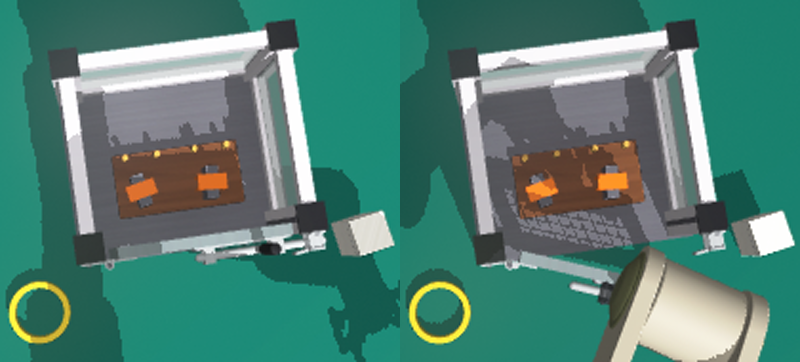

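View pics/scene6.png

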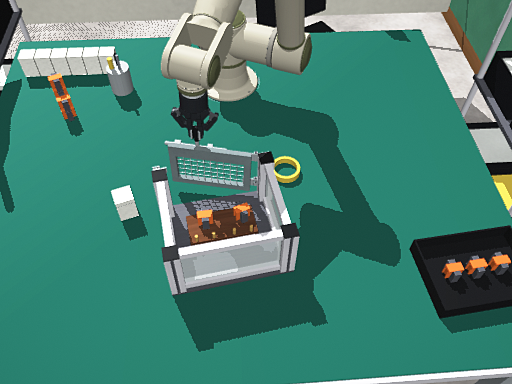

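The rod direction in the wrist view gives a swing of about 0.37 rad. The bolt is still at its stop, and the tape roll and transformers haven't moved. I'll hand in.

Run:
```python
from bench import job,monitor
s=monitor.sense();print(s["clock"],s["finger_gap"],abs(s["qvel"]).max() if hasattr(s["qvel"],"max") else s["qvel"])
job.hand_in()
```

```text
14.2417 0.17043444662505666 0.0015440470259968186
the job is handed in; nothing more can be done
```

The gate is open about 9 cm and standing still, with the bolt fully drawn and the gripper still holding the handle. I handed the job in at 14.2 s of the 38 s allowed; it reports no verdict.

- **Bolt:** I pinched the handle across the rail at 50 N and drew the bolt 33 mm until it met its stop. It was still back at the stop in the last wrist picture.
- **Lift and swing:** I raised the handle about 14.5 mm, which took about 8 N, then eased the gate open in small guarded steps. The guard never tripped, and the wrist force showed no jolt as the nose passed the lip.
- **Opening:** I commanded 0.365 rad. The rod's direction in the last wrist picture gives about 0.37 rad. The arm stayed still through a 1 s hold.
- **Bench and bay:** The tape roll and both transformers stayed within half a pixel in the top view. The gate's shadow split one transformer's colour blob in the scene view and hid the other's, so that check gave nothing for them. The carton I compared only by eye, and it looks unmoved.
- **Side force:** A steady sideways force of about 11 N on the tool remained at the end. I took it to be the bolt pressing on its own stop. Bolt-to-keeper force is not measured directly, so I judged it only from the wrist forces.

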